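# Tip a pipette-tip box down onto its docking plate

## Robot

A 6-joint arm with a two-finger parallel gripper is mounted at the origin on a cart in front of the work surface, level with it; the furniture and walls round the work are solid. World frame = base frame: x ahead of the robot, y to its left, z up, the work surface at z = 0. Lengths are in m, angles in rad, forces in N, time in s.
With the tool pointing down it reaches from about 0.4 to 0.825 m from the base axis. Payload 7 kg.
Tool frame: the origin (TCP) lies at the very end of the fingers, on their centre line; the grasp point (between the pads) lies 19 mm behind it; z points along the fingers, y is the line along which they close (so a half turn about z gives the same grasp; the last joint's range is limited). The gripper opens to 88 mm and grips with 3 to 60 N. Pads are 19 mm wide; open, the fingers measure 130 mm over their backs; the gripper's body (78 mm by 193 mm) begins 47 mm behind the grasp point.
Start: joints at [1.414, 0.359, 0.012, 0, -1.224, -0.288], TCP at [0.29, 0.609, 0.227] pointing down, gripper open.
Joint ranges: [-3.07, 3.07], [-1.43, 2.12], [-1.02, 1.25], [-3.03, 1.67], [-3.05, -0], [-3.03, 3.03]. Speed limits (rad/s): [2.39, 2.39, 3.01, 3.14, 3.14, 3.14].

## Interface

Orientations are given as [roll, pitch, yaw] about the fixed x, y, z axes, in that order (R = Rz(yaw) Ry(pitch) Rx(roll)).
In Python, from station import arm gives the robot as it stands. The module is installed in compiled form; this text tells all that it offers.
- The arm moves only by the shell command python3 -m crank 'ROWS' [FORCE]. ROWS is JSON, a list of rows, each an object of numbers: "dx", "dy", "dz": the shift along the world's x, y, z in m; "twist": the turn about the world's z in degrees; "grip": the opening, from -1 (shut) to 1 (fully open). A call has exactly 5 rows; each row is the pose to reach, as a shift and turn from the pose commanded when the call began; what a row does not reach only later rows make up. A row lasts 1/12 s, in which the tool goes at most 41.7 mm and 7.16 degrees, less where a joint would pass 70% of its speed; a pose out of reach is approached as far as the arm can. A call with a gripper value outside its range is refused whole. The fingers move at their own pace and stop on an object; FORCE is the grip in N (left out, the last holds). Time passes only in rows, so rows that repeat a pose let the fingers close, or fill a call up. It gives the time, the measured TCP pose, the force, the opening and the grip force at its end, in the units of the state.
- arm.get_state(): the state, without advancing time (a new reading comes with each control period).
- arm.grab_frame(name): name is "scene" or "side" or "wrist"; returns the picture (420x560x3 uint8, red, green, blue); there is no depth.
- arm.get_calibration(name): a dict with "fx", "fy", "cx", "cy" (pixels), "cam_to_world" (4x4, takes a point from camera to world coordinates); the wrist camera has in their place "tool_from_camera" (4x4, takes a point from camera to tool coordinates, whose origin is the TCP and whose axes are the flange's). Camera axes: x right, y down, z forward; pixel columns grow to the right and rows downward; lengths in m; the calibration is good to about 2 mm. A picture is of the moment at which its call begins: read the wrist's pose just before it. get_calibration takes no time and is no camera call.
- arm.job_done(): hands the job in; it is judged then, once.
The state is a dict: "t": time; "q": joint angles; "qd": joint speeds; "joint_efforts": joint torques, N m; "eef_pos": TCP position; "ee_rot": TCP orientation; "force": force on the tool from outside, world axes, zero at the start; "moment": the same for the moment, N m; "width": finger opening in m; "gripper_force": force on a finger pad.
Only numpy, scipy, OpenCV 4.12 (cv2) and the standard library are available. Lean on these libraries where they do the work, as an engineer would, in place of code of your own. Each camera call takes 0.05 s, during which the arm holds its last target. There are 200 camera calls.

## Task

One of the two pipette-tip boxes stands on its end with its underside against the edge of the dark docking plate with the green inlay. Push the top of that box over towards the plate, so that its foot turns on the plate's edge and it comes to lie the right way up (lid on top), squarely on the plate with its end still at that edge. Do not lift or carry it, and leave the other tip box standing as it is.

Things in the scene. Friction and masses are not known exactly. Their poses are not given: they have to be found in the camera images.
- dock_plate: Fixed flat plate, dark steel with a green inlay and a screw in each corner, 140 (x) x 120 (y) x 8 (z) mm. Origin: centre of its underside, on the bench. Its x axis is the tipping direction: the box stands at its -x edge (70 mm from the origin) with 1 to 3 mm of play, and is to fall towards +x. That edge, 8 mm high, is the stop.
- tip_box_center (a point): Centre of the tip box to be tipped: white with a clear lid (fixed shut), 66 (x) x 122 (y, length) x 64 (z, underside to lid) mm, about 0.2 kg. It starts standing on end, 122 mm tall: y up, z level and away from the plate, so the flat lid top, 32 mm from the centre, faces away from the plate. Leant past about 35 degrees it falls over by itself.
- tip_box_heel (a point): Point in the middle of that box's lower end edge on the underside (0, -61, -32 mm from its centre): the edge on the bench that butts the plate at the start. Lying on the plate, this end overhangs the plate's edge by some 10 to 30 mm.
- spare_box_center (a point): Centre of the other, identical tip box, also standing on its end (122 mm tall), alone on the bench and away from the plate. Leave it alone.
Mind the look-alikes: they are no part of the job. Leave any yellow look-alike of the part that bears tip_box_center alone.

How it is judged:
On the way:
1. the box leans over between 20 and 70 degrees with its foot still low at the plate's edge (angle between tip_box_center's own z axis and vertical between 0.35 and 1.22 rad and angle between tip_box_center's own y axis and vertical above 0.35 rad and height (world z) of tip_box_heel below 0.04 m), for 0.02 s.
At the end, for the whole second after the job is handed in: The tip box lies lid up (within 10 degrees) on the plate, at rest; its end edge lies between 10 mm inside and 40 mm outside the plate's stop edge; its centre is within 25 mm of the plate's centre line; its length is within 12 degrees of the plate's x axis (angle between tip_box_center's own z axis and vertical below 0.175 rad and z of tip_box_center in the frame of dock_plate between 0.032 and 0.048 m and x of tip_box_heel in the frame of dock_plate between -0.11 and -0.06 m and y of tip_box_center in the frame of dock_plate between -0.025 and 0.025 m and angle between the y axis of tip_box_center and the x axis of dock_plate, either way round below 0.21 rad and linear speed of tip_box below 0.02 m/s); the robot touches nothing.
It fails at once if the box is lifted: its foot edge rises more than 50 mm above the bench (height (world z) of tip_box_heel above 0.05 m).
It fails at once if the other tip box is moved by more than 20 mm (distance of spare_box_center from where it was at the start of the episode above 0.02 m).
It also fails if it takes over 29 s, if anything falls off the work surface, if the arm or the gripper's body presses on something with over 40 N, if the wrist force passes 120 N, or if a joint passes its speed limit or range.

## Working session

There is one attempt and no reset: what is moved stays moved. The work goes in short steps, Python scripts to look and compute and a shell command to move; the robot and the scene stay as the last step left them, time stands still between calls to the robot, and variables do not carry over. Pictures are saved under pics/ and viewed, at most 10 in all, crops included, and the job is handed in when it is done.

```bash
mkdir -p pics; cat > h.py <<'E'
import numpy as np, cv2
from station import arm
def ray(cal,u,v):
    T=np.array(cal["cam_to_world"]);d=T[:3,:3]@np.array([(u-cal["cx"])/cal["fx"],(v-cal["cy"])/cal["fy"],1.]);return T[:3,3],d
def onz(name,u,v,z):
    o,d=ray(arm.get_calibration(name),u,v);return o+d*(z-o[2])/d[2]
def proj(name,p):
    c=arm.get_calibration(name);q=np.linalg.inv(np.array(c["cam_to_world"]))@np.r_[p,1];return c["fx"]*q[0]/q[2]+c["cx"],c["fy"]*q[1]/q[2]+c["cy"]
E
python3 - <<'E'
from h import *
s=arm.get_state();print(s["t"],s["eef_pos"],s["ee_rot"])
for n in("scene","side"):
    cv2.imwrite(f"pics/{n}0.png",arm.grab_frame(n)[:,:,::-1])
    c=arm.get_calibration(n);print(n,c["fx"],c["cx"],c["cy"],np.round(c["cam_to_world"],3).tolist())
E
```

```text
0.0 [0.29024818 0.60889005 0.22562273] [ 3.13996867e+00 -1.07934540e-04 -4.44932552e-01]
scene 486.1315950808911 270.5933871321802 209.45069292219864 [[0.824, -0.331, 0.46, 0.09], [-0.567, -0.501, 0.654, -0.391], [0.014, -0.799, -0.601, 0.645], [0.0, 0.0, 0.0, 1.0]]
side 475.4687221253093 277.52842718716295 211.76829341096555 [[-0.958, -0.193, 0.212, 0.291], [-0.286, 0.596, -0.75, 1.088], [0.018, -0.779, -0.626, 0.794], [0.0, 0.0, 0.0, 1.0]]
```

View pics/scene0.png

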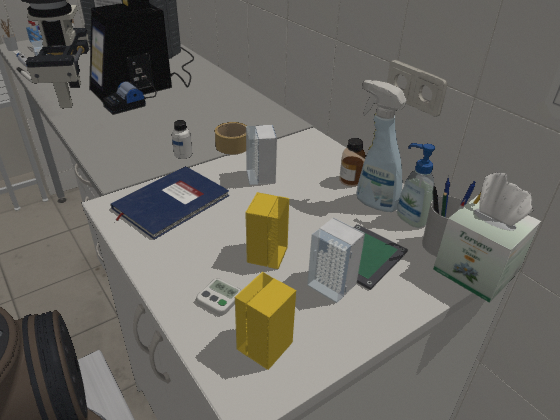

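View pics/side0.png

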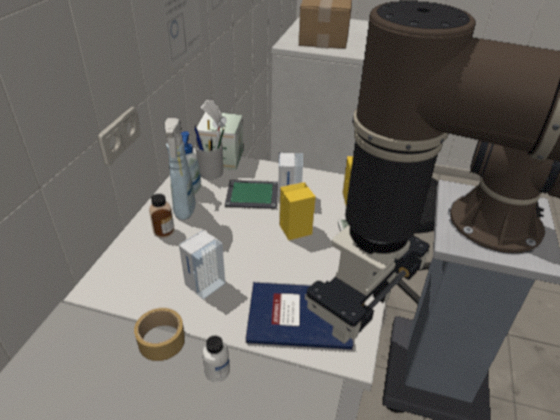

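Scene view: the target white box stands at about (335,260) with the plate to its right (370,255). The yellow look-alikes are at (268,230) and (265,320), and the spare is at (262,155). In the side view, the plate is at (252,194) and the target at (290,175), partly behind a yellow box.

```bash
python3 - <<'E'
from h import *
a=cv2.imread("pics/side0.png");b=cv2.imread("pics/scene0.png")
for n,im in(("side",a),("scene",b)):
    hsv=cv2.cvtColor(im,cv2.COLOR_BGR2HSV)
    for nm,lo,hi in(("green",(70,90,30),(95,255,160)),("yellow",(20,150,90),(32,255,255))):
        m=cv2.inRange(hsv,lo,hi)
        for c in cv2.findContours(m,0,2)[0]:
            if cv2.contourArea(c)>250:
                r=cv2.minAreaRect(c);bp=cv2.boxPoints(r);ap=cv2.approxPolyDP(cv2.convexHull(c),4,True)[:,0]
                print(n,nm,cv2.contourArea(c),ap.tolist())
                if nm=="green": print(np.round([onz(n,*p,.008)[:2] for p in ap],3).tolist())
ca=cv2.resize(a[130:260,150:350],None,fx=4,fy=4,interpolation=2);cb=cv2.resize(b[180:370,220:420],None,fx=3.1,fy=3.1,interpolation=2)
cv2.imwrite("pics/c1.png",ca);cv2.imwrite("pics/c2.png",cb)
E
```

```text
side green 648.5 [[234, 184], [269, 184], [270, 202], [231, 200]]
[[0.711, 0.063], [0.616, 0.032], [0.589, 0.111], [0.692, 0.136]]
side yellow 1513.0 [[303, 183], [314, 196], [311, 232], [289, 238], [280, 223], [281, 188]]
scene green 830.5 [[365, 234], [396, 249], [368, 277], [359, 273]]
[[0.693, 0.127], [0.712, 0.059], [0.611, 0.033], [0.604, 0.05]]
scene yellow 4221.5 [[262, 272], [295, 290], [291, 342], [268, 368], [237, 348], [235, 297]]
scene yellow 2638.5 [[257, 193], [288, 199], [286, 248], [277, 268], [247, 261], [246, 211]]
```

View pics/c1.png

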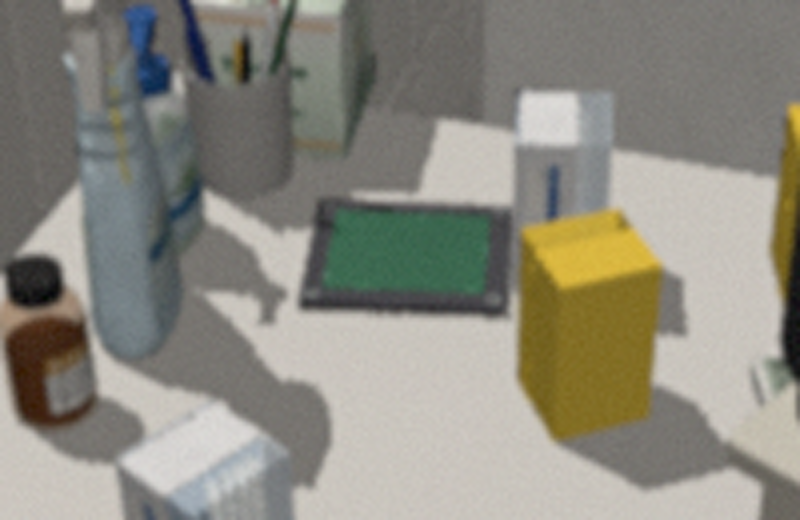

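View pics/c2.png

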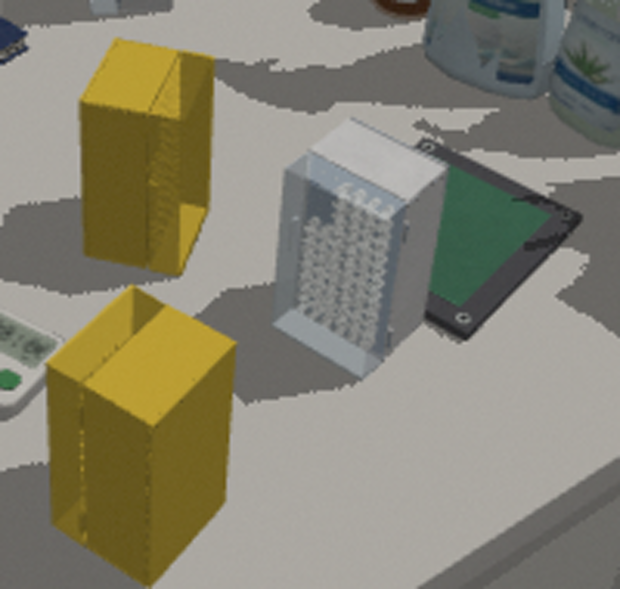

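Crop 1 shows all four plate corners. Crop 2 shows the target's lid (clear, tips visible) facing left-down, away from the plate, with its top corners at crop (352,119), (447,166) and (287,160).

```bash
python3 - <<'E'
from h import *
S=lambda u,v,z:onz("side",u/4+150,v/4+130,z)
C=lambda u,v,z:onz("scene",u/3.1+220,v/3.1+180,z)
print("plate side",np.round([S(321,200,.008),S(510,207,.008),S(508,306,.008),S(303,299,.008)],3)[:,:2].tolist())
print("plate scene",np.round([C(427,138,.008),C(582,217,.008),C(467,334,.008)],3)[:,:2].tolist())
print("box top scene",np.round([C(352,119,.122),C(447,166,.122),C(392,216,.122),C(287,160,.122)],3)[:,:2].tolist())
print("box top side: TL,TR,BL",np.round([S(518,92,.122),S(612,92,.122),S(518,145,.122),S(608,150,.122)],3)[:,:2].tolist())
print("box bottom scene lid",np.round([C(275,325,0),C(365,376,0)],3)[:,:2].tolist())
print("yellow A top",np.round([C(117,38,.122),C(214,58,.122),C(181,112,.122),C(80,100,.122)],3)[:,:2].tolist(), "bot",np.round([C(83,255,0),C(181,275,0),C(207,208,0)],3)[:,:2].tolist())
print("yellow B top",np.round([C(133,287,.122),C(237,345,.122),C(152,425,.122),C(47,365,.122)],3)[:,:2].tolist(),"bot",np.round([C(52,520,0),C(150,586,0),C(226,500,0)],3)[:,:2].tolist())
E
```

```text
plate side [[0.728, 0.048], [0.597, 0.014], [0.565, 0.124], [0.698, 0.16]]
plate scene [[0.701, 0.159], [0.729, 0.044], [0.596, 0.01]]
box top scene [[0.568, 0.097], [0.585, 0.036], [0.532, 0.022], [0.515, 0.088]]
box top side: TL,TR,BL [[0.585, 0.041], [0.526, 0.021], [0.567, 0.102], [0.511, 0.09]]
box bottom scene lid [[0.512, 0.084], [0.53, 0.023]]
yellow A top [[0.501, 0.237], [0.538, 0.187], [0.491, 0.155], [0.45, 0.196]] bot [[0.45, 0.198], [0.491, 0.149], [0.54, 0.19]]
yellow B top [[0.39, 0.053], [0.41, -0.006], [0.349, -0.024], [0.328, 0.033]] bot [[0.33, 0.038], [0.35, -0.023], [0.413, -0.002]]
```

Plate axis is at 14.5° and its centre is near (0.648, 0.086). The box centre is (0.549, 0.061) and its lid face centre (0.518, 0.053). I'll stage behind the lid at (0.479, 0.043) with the fingers shut.

```bash
python3 -m crank '[{"dx":0.012,"dy":-0.036,"dz":0,"twist":4,"grip":-1},{"dx":0.024,"dy":-0.072,"dz":0,"twist":8,"grip":-1},{"dx":0.036,"dy":-0.108,"dz":0,"twist":12,"grip":-1},{"dx":0.048,"dy":-0.144,"dz":0,"twist":16,"grip":-1},{"dx":0.06,"dy":-0.18,"dz":0,"twist":20,"grip":-1}]' 5
python3 -m crank '[{"dx":0.012,"dy":-0.036,"dz":0,"twist":4,"grip":-1},{"dx":0.024,"dy":-0.072,"dz":0,"twist":8,"grip":-1},{"dx":0.036,"dy":-0.108,"dz":0,"twist":12,"grip":-1},{"dx":0.048,"dy":-0.144,"dz":0,"twist":16,"grip":-1},{"dx":0.06,"dy":-0.18,"dz":0,"twist":20,"grip":-1}]'
python3 -m crank '[{"dx":0.012,"dy":-0.036,"dz":0,"twist":0,"grip":-1},{"dx":0.024,"dy":-0.072,"dz":0,"twist":0,"grip":-1},{"dx":0.036,"dy":-0.108,"dz":0,"twist":0,"grip":-1},{"dx":0.048,"dy":-0.144,"dz":0,"twist":0,"grip":-1},{"dx":0.06,"dy":-0.18,"dz":0,"twist":0,"grip":-1}]'
```

```text
t: 0.52
eef_pos: [0.3505, 0.4274, 0.2261]
ee_rot: [3.141, 0.0, -0.092]
force: [1.7, 0.8, -0.3]
width: 0.0598
gripper_force: 0.0
t: 0.93
eef_pos: [0.4104, 0.2474, 0.2265]
ee_rot: [-3.141, 0.0, 0.257]
force: [0.3, -0.1, -0.6]
width: 0.0269
gripper_force: 0.0
t: 1.35
eef_pos: [0.4704, 0.0674, 0.2266]
ee_rot: [-3.141, -0.0, 0.254]
force: [0.4, -0.3, 0.3]
width: 0.0009
gripper_force: 0.0
```

```bash
python3 -m crank '[{"dx":0.002,"dy":-0.026,"dz":0,"twist":0,"grip":-1},{"dx":0.002,"dy":-0.026,"dz":-0.035,"twist":0,"grip":-1},{"dx":0.002,"dy":-0.026,"dz":-0.07,"twist":0,"grip":-1},{"dx":0.002,"dy":-0.026,"dz":-0.105,"twist":0,"grip":-1},{"dx":0.002,"dy":-0.026,"dz":-0.125,"twist":0,"grip":-1}]'
python3 - <<'E'
from h import *
print(arm.get_state()["eef_pos"])
a=arm.grab_frame("scene")[:,:,::-1];cv2.imwrite("pics/p1.png",cv2.resize(a[100:330,180:440],None,fx=2.6,fy=2.6,interpolation=2))
E
```

```text
t: 1.77
eef_pos: [0.4704, 0.0421, 0.0983]
ee_rot: [3.142, 0.004, 0.252]
force: [-0.5, 0.6, 0.5]
width: 0.0005
gripper_force: 0.0
[0.47038282 0.04206606 0.09828371]
```

View pics/p1.png

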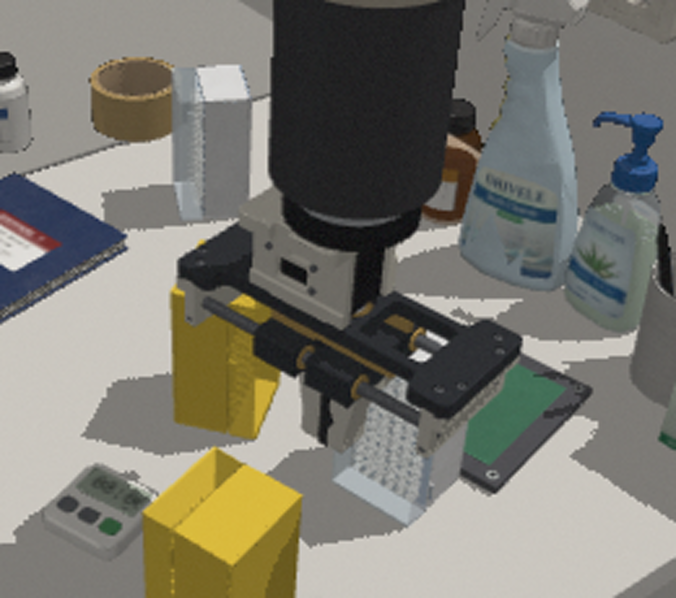

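The fingers hang in front of the lid face at crop (330,420), with the gripper body clear above the box. Pushing along the plate axis.

```bash
python3 -m crank '[{"dx":0.008,"dy":0.002,"dz":0,"twist":0,"grip":-1},{"dx":0.015,"dy":0.004,"dz":0,"twist":0,"grip":-1},{"dx":0.021,"dy":0.0055,"dz":0,"twist":0,"grip":-1},{"dx":0.026,"dy":0.0068,"dz":0,"twist":0,"grip":-1},{"dx":0.031,"dy":0.008,"dz":0,"twist":0,"grip":-1}]'
python3 -m crank '[{"dx":0.006,"dy":0.0015,"dz":0,"twist":0,"grip":-1},{"dx":0.012,"dy":0.003,"dz":0,"twist":0,"grip":-1},{"dx":0.018,"dy":0.0045,"dz":0,"twist":0,"grip":-1},{"dx":0.024,"dy":0.006,"dz":0,"twist":0,"grip":-1},{"dx":0.03,"dy":0.0078,"dz":0,"twist":0,"grip":-1}]'
python3 - <<'E'
from h import *
print(arm.get_state()["eef_pos"])
a=arm.grab_frame("scene")[:,:,::-1];cv2.imwrite("pics/p2.png",cv2.resize(a[150:330,230:440],None,fx=2.6,fy=2.6,interpolation=2))
E
```

```text
t: 2.23
eef_pos: [0.5049, 0.0519, 0.1027]
ee_rot: [-3.141, -0.002, 0.253]
force: [-0.4, -0.2, -0.1]
width: 0.0008
gripper_force: 0.0
t: 2.65
eef_pos: [0.5341, 0.0592, 0.1017]
ee_rot: [3.142, -0.0, 0.253]
force: [-0.5, 0.2, 0.7]
width: 0.0006
gripper_force: 0.4
[0.53413865 0.059227   0.10165575]
```

View pics/p2.png

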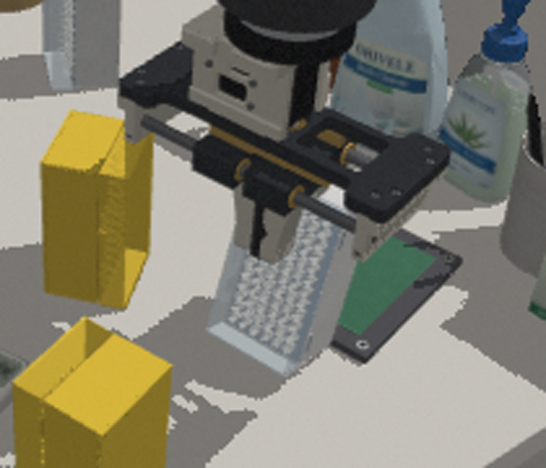

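The box is leaning roughly 20° with its foot still at the plate edge, and it's square to the plate. Continuing.

```bash
python3 -m crank '[{"dx":0.005,"dy":0.0013,"dz":0,"twist":0,"grip":-1},{"dx":0.01,"dy":0.0026,"dz":0,"twist":0,"grip":-1},{"dx":0.015,"dy":0.004,"dz":0,"twist":0,"grip":-1},{"dx":0.02,"dy":0.0052,"dz":0,"twist":0,"grip":-1},{"dx":0.025,"dy":0.0065,"dz":0,"twist":0,"grip":-1}]'
python3 -m crank '[{"dx":0.005,"dy":0.0013,"dz":0,"twist":0,"grip":-1},{"dx":0.01,"dy":0.0026,"dz":0,"twist":0,"grip":-1},{"dx":0.015,"dy":0.004,"dz":0,"twist":0,"grip":-1},{"dx":0.015,"dy":0.004,"dz":0,"twist":0,"grip":-1},{"dx":0.015,"dy":0.004,"dz":0,"twist":0,"grip":-1}]'
python3 - <<'E'
from h import *
print(arm.get_state()["eef_pos"])
a=arm.grab_frame("scene")[:,:,::-1];cv2.imwrite("pics/p3.png",cv2.resize(a[150:330,230:440],None,fx=2.6,fy=2.6,interpolation=2))
E
```

```text
t: 3.12
eef_pos: [0.559, 0.0658, 0.1015]
ee_rot: [-3.142, -0.0, 0.253]
force: [-0.1, 0.4, 0.9]
width: 0.0004
gripper_force: 0.0
t: 3.53
eef_pos: [0.5736, 0.0696, 0.1014]
ee_rot: [3.142, 0.0, 0.253]
force: [-0.3, 0.1, -0.8]
width: 0.0003
gripper_force: 0.0
[0.57355271 0.06962751 0.10136166]
```

View pics/p3.png

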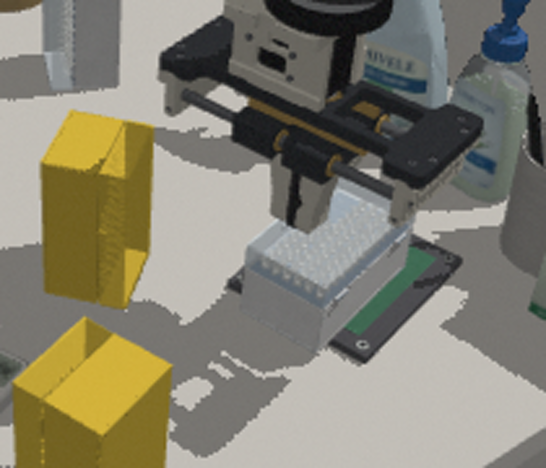

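The box now lies lid up on the plate with a small overhang at the stop edge. I'll back off and up, then check its position.

```bash
python3 -m crank '[{"dx":0,"dy":0,"dz":0.03,"twist":0,"grip":-1},{"dx":0,"dy":0,"dz":0.06,"twist":0,"grip":-1},{"dx":-0.02,"dy":0.01,"dz":0.09,"twist":0,"grip":-1},{"dx":-0.05,"dy":0.03,"dz":0.12,"twist":0,"grip":-1},{"dx":-0.08,"dy":0.06,"dz":0.12,"twist":0,"grip":-1}]'
python3 -m crank '[{"dx":-0.01,"dy":0.035,"dz":0,"twist":0,"grip":-1},{"dx":-0.02,"dy":0.07,"dz":0,"twist":0,"grip":-1},{"dx":-0.03,"dy":0.105,"dz":0,"twist":0,"grip":-1},{"dx":-0.04,"dy":0.14,"dz":0,"twist":0,"grip":-1},{"dx":-0.05,"dy":0.17,"dz":0,"twist":0,"grip":-1}]'
python3 - <<'E'
from h import *
a=arm.grab_frame("scene")[:,:,::-1];cv2.imwrite("pics/p4.png",cv2.resize(a[180:330,290:440],None,fx=4,fy=4,interpolation=2))
E
```

```text
t: 4.0
eef_pos: [0.4985, 0.1262, 0.226]
ee_rot: [-3.141, -0.007, 0.251]
force: [1.3, 2.3, 0.9]
width: 0.0004
gripper_force: 0.0
t: 4.42
eef_pos: [0.4458, 0.2981, 0.2216]
ee_rot: [-3.141, -0.001, 0.254]
force: [-0.5, 0.0, 1.1]
width: 0.0004
gripper_force: 0.0
```

View pics/p4.png

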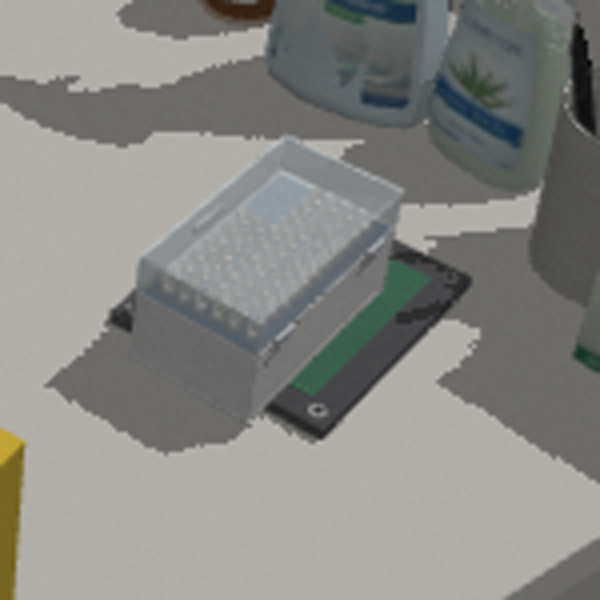

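The arm is clear and the box lies lid up. Its lid corners are at crop (287,137), (404,188) and (138,263), and the lower end corners on the plate at (132,362) and (252,420).

```bash
python3 - <<'E'
from h import *
C=lambda u,v,z:onz("scene",u/4+290,v/4+180,z)[:2]
pc=np.array([.6475,.0855]);a=np.radians(14.5);R=np.array([[np.cos(a),np.sin(a)],[-np.sin(a),np.cos(a)]])
L=[C(287,137,.072),C(404,188,.072),C(138,263,.072)]
for n,p in (("farL",L[0]),("farR",L[1]),("nearL",L[2]),("heelL",C(132,362,.008)),("heelR",C(252,420,.008)),("centre",(L[1]+L[2])/2)):print(n,np.round(R@(p-pc),4))
d=R@(L[0]-L[2]);print("yaw deg",np.degrees(np.arctan2(d[1],d[0])))
E
```

```text
farL [0.0297 0.0309]
farR [ 0.033  -0.0316]
nearL [-0.0944  0.0303]
heelL [-0.0904  0.0302]
heelR [-0.0845 -0.0326]
centre [-0.0307 -0.0007]
yaw deg 0.29784491288460924
```

The measurements are all inside the limits: heel x about -0.09 m, centre y about 0, yaw about 0.3°. Handing in.

```bash
python3 -c "
from station import arm
print(arm.job_done())"
```

```text
the job is handed in; nothing more can be done
None
```

I tipped the box over the plate's edge and it lies lid up and square on the plate, its end about 20 mm outside the stop edge; the arm is clear, the spare box was never touched, and the job was handed in at about 4.5 s, with no verdict returned.

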